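# Thread the pink spacer onto the green sculpture stand

### The arm

A 7-joint arm with a two-finger parallel gripper is mounted at the origin on the work surface. World frame = base frame: x ahead of the robot, y to its left, z up, the work surface at z = 0. Lengths are in m, angles in rad, forces in N, time in s.
With the tool pointing down it reaches from about 0.4 to 0.85 m from the base axis. Payload 4.5 kg.
Tool frame: the origin (TCP) lies on the centre line of the jaws, within the pads' length; the fingertips stand 14 mm ahead of it and the grasp point (between the pads) lies 5 mm behind it (r.tcp_to_tips is the z of the fingertips in the tool frame, in m); z points along the fingers, y is the direction in which the jaws open and shut (so a half turn about z gives the same grasp; the last joint's range is limited). The gripper opens to 88 mm and grips with 3 to 60 N. Pads are 18 mm wide; open, the fingers measure 123 mm over their backs; the gripper's body (75 mm by 187 mm) begins 45 mm behind the grasp point.
Start: joints at [1.242, 0.689, -0.195, 1.565, 0.157, 0.902, -0.215], TCP at [0.222, -0.584, 0.253] pointing down, gripper open.
Joint ranges: [-3.01, 3.01], [-0.46, 2.08], [-1.47, 1.51], [0.13, 2.56], [-1, 4.14], [0.04, 2.09], [-2.66, 2.66]. Speed limits (rad/s): [2.57, 2.57, 3.14, 3.14, 3.14, 3.14, 3.14].

### API

Orientations are given as a unit quaternion [x, y, z, w].
In Python, from plant import r, viewer gives the robot as it stands.
- The arm moves only by the shell command python3 -m inch 'ROWS' [FORCE]. ROWS is JSON, a list of rows, each a list of 3 entries, a list of its own where there are three numbers: the closure, from 0 (fully open) to 1 (shut), then the shift along the tool's x, y, z in cm, then the turn about the tool's z in degrees. In form: [[fingers, [x, y, z], yaw], ...]. A call has 1 to 20 rows; each row is the pose to reach, as a shift and turn from the pose commanded when the call began, along the tool's axes at that moment; what a row does not reach only later rows make up. A row lasts 1/10 s, in which the tool goes at most 50 mm and 8.59 degrees, less where a joint would pass 70% of its speed; a pose out of reach is approached as far as the arm can. A call with a gripper value outside its range is refused whole. The fingers move at their own pace and stop on an object; FORCE is the grip in N (left out, the last holds). Time passes only in rows, so rows that repeat a pose let the fingers close. It gives the time, the measured TCP pose, the force and the opening at its end, in the units of the state.
- r.get_state(): the state, without advancing time (a new reading comes with each control period).
- viewer.snapshot(name): name is "scene" or "side" or "wrist"; returns the picture (400x640x3 uint8, red, green, blue); there is no depth.
- viewer.camera_params(name): a dict with "intrinsics" (3x3 intrinsics, pixels), "world_to_cam" (4x4, takes a point from world to camera coordinates). Camera axes: x right, y up, looking along -z (the intrinsics and any distortion apply to the point x, -y, -z); pixel columns grow to the right and rows downward; lengths in m; the calibration is good to about 2 mm. A picture is of the moment at which its call begins: read the wrist's pose just before it. camera_params takes no time and is no camera call; for the wrist camera it gives the pose at the moment of the call.
- r.finish_job(): hands the job in, once; it reports no verdict.
Trained networks look in the newest picture that a camera, given by its name, has taken for a name from the list of things; names that differ only in an ending like _2 or _b are one class to them, and where a whole thing is asked for, a point or a joint stands for the part that bears it (a point fixed in the world has none). Each returns a list of dicts, best first, with "p" (0 to 1); they miss things now and then, are a little off and sometimes report something else, mostly with a low value. They report only what shows in the picture. A call takes as long as a camera call. They do not tell look-alikes from the thing itself.
- viewer.outline_of(camera, name): "pixels" (400x640 bool, what is visible of it) and "bbox" ([left, top, width, height] in pixels, round what is visible of it).
The state is a dict: "clock": time; "q": joint angles; "qd": joint speeds; "joint_torque": joint torques, N m; "tool_pos": TCP position; "eef_rot": TCP orientation; "contact_force": force on the tool from outside, world axes, zero at the start; "moment": the same for the moment, N m; "opening": opening from 0.0 (shut) to 1.0 (fully open).
Only numpy, scipy, OpenCV 4.12 (cv2) and the standard library are available. Lean on these libraries where they do the work, as an engineer would, in place of code of your own. Each camera call takes 0.05 s, during which the arm holds its last target.

### The job

Pick up the pink plaster spacer ring and slide it over the upright steel rod of the stand with the pale green block, lowering it in the gripper all the way down before you let go (do not drop it down the rod), so that it lies flat on the green block around the rod. Leave the blue ring standing where it is; the stand with the white block gets nothing.

Things in the scene. Friction and masses are not known exactly. Their poses are not given: they have to be found in the camera images.
- ring_pink: Pink cast plaster spacer ring standing on the table, roughly 60 to 110 g: a short tube of outer diameter 60 mm, hole diameter 38 mm (wall 11 mm) right through, 40 mm high. Origin at the centre of its underside, z up along its axis; the yaw means nothing. Grip it across the outside (60 mm) from above, in any direction.
- ring_blue: Blue cast plaster ring of the same size and origin as the pink one; a bystander.
- stand_green: Sculpture stand fixed to the table: dark steel base plate 100 (x) x 126 (y) x 12 mm high, on it a pale green S-shaped plaster block (90 x 120 mm over all, 50 mm high, flat top 62 mm above the table), and through its middle an upright steel rod of diameter 16 mm whose tapered tip (last 12 mm) ends 120 mm above the table, i.e. 58 mm above the block's top. Origin on the rod's axis at table height, z up along the rod. A ring fully home has its underside 62 mm above the origin.
- stand_white: A second stand, the same in shape, size and origin, but with a plain white plaster block; a bystander with its own rod 120 mm tall.
Not all that is in view belongs to the job. Leave any red or turquoise look-alike of the ring_pink alone. Leave any orange look-alike of the stand_green alone.

How it is judged:
By the outcome, as a careful person would: the job done as asked, in the order asked, and still so for the second after the job is handed in, with the robot touching nothing.
It also fails if it takes over 35 s, if anything falls off the work surface, if the arm or the gripper's body presses on something with over 40 N, if the wrist force passes 120 N, or if a joint passes its speed limit or range.

## Working session

There is one attempt and no reset: what is moved stays moved. The work goes in short steps, Python scripts to look and compute and a shell command to move; the robot and the scene stay as the last step left them, time stands still between calls to the robot, and variables do not carry over. Pictures are saved under pics/ and viewed, and the job is handed in when it is done.

```bash
ls; mkdir -p pics; python3 - <<'E'
from plant import r, viewer
import cv2
print(r.get_state(), r.tcp_to_tips)
for n in ["scene","side","wrist"]:
    im=viewer.snapshot(n); cv2.imwrite(f"pics/{n}0.png",im[:,:,::-1])
    print(n,viewer.camera_params(n))
    for o in ["ring_pink","stand_green"]:
        print(o,[(round(d['p'],2),d['bbox']) for d in viewer.outline_of(n,o)])
E
```

```text
pics
{'clock': 0.0, 'q': array([ 1.24178829,  0.68999704, -0.19448875,  1.5663732 ,  0.15730207,
        0.90248225, -0.21510918]), 'qd': array([-0.00013303, -0.00128408, -0.00119432,  0.0023622 ,  0.00055547,
        0.00016959, -0.00128749]), 'joint_torque': array([ 3.64682965e-04, -5.27569735e+01, -1.26642667e+00, -1.53424877e+01,
       -5.24380978e-02,  6.75015748e-03,  1.39035965e-04]), 'tool_pos': array([ 0.22153501, -0.58375726,  0.25189345]), 'eef_rot': array([ 9.83585464e-01,  1.80440467e-01, -2.42347654e-04, -9.02763400e-04]), 'contact_force': array([-0.36695648,  0.48717516, -0.29394888]), 'moment': array([ 0.01741636,  0.03625644, -0.01122771]), 'opening': 1.0018959884023597} 0.014
scene {'intrinsics': array([[438.98482461,   0.        , 318.05912734],
       [  0.        , 438.98482461, 206.17359084],
       [  0.        ,   0.        ,   1.        ]]), 'world_to_cam': array([[ 0.73322118,  0.67972285, -0.019067  , -0.39014444],
       [-0.425528  ,  0.4805299 ,  0.76682262,  0.18594378],
       [ 0.53038912, -0.55413705,  0.64157581, -1.02432388],
       [ 0.        , 
[... 750 characters left out ...]
.7, 28.3, 30.0]), (0.61, [196.3, 139.1, 34.4, 28.8])]
stand_green [(0.86, [386.5, 232.4, 81.2, 90.1]), (0.85, [227.1, 195.7, 59.2, 80.0])]
wrist {'intrinsics': array([[285.06277471,   0.        , 319.33802511],
       [  0.        , 285.06277471, 198.5202721 ],
       [  0.        ,   0.        ,   1.        ]]), 'world_to_cam': array([[ 3.54249711e-01, -9.35150859e-01, -1.15229561e-04,
        -6.23753791e-01],
       [ 8.93642719e-01,  3.38562080e-01, -2.94581752e-01,
         4.00593910e-02],
       [ 2.75517391e-01,  1.04252526e-01,  9.55626275e-01,
        -3.89948821e-01],
       [ 0.00000000e+00,  0.00000000e+00,  0.00000000e+00,
         1.00000000e+00]])}
ring_pink []
stand_green []
```

View pics/scene0.png

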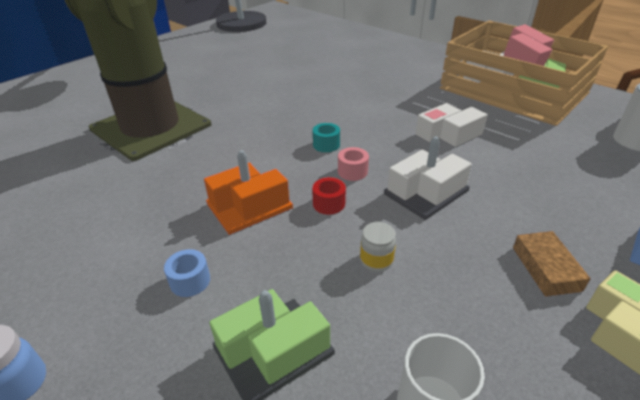

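View pics/side0.png

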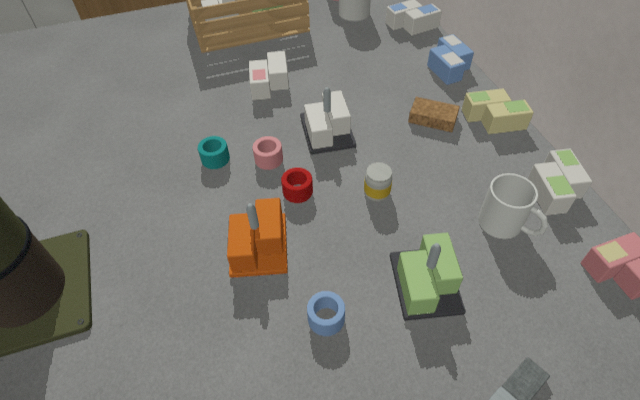

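View pics/wrist0.png

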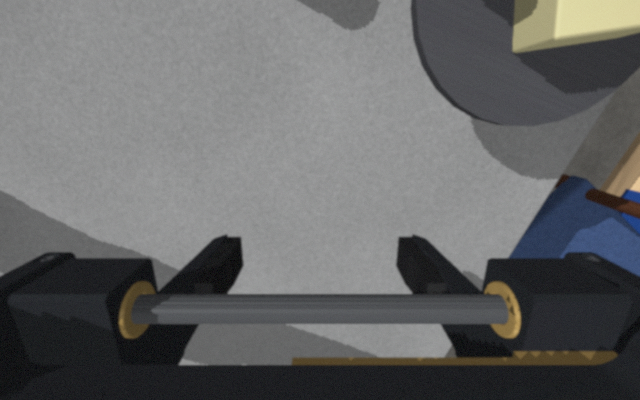

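```bash
cat > h.py <<'E'
import numpy as np, cv2
from plant import r, viewer
from scipy.optimize import least_squares
def proj(P,c):
    K,T=c["intrinsics"],c["world_to_cam"]
    X=np.asarray(P)@T[:3,:3].T+T[:3,3]
    X=X*[1,-1,-1]; u=X@K.T
    return u[:,:2]/u[:,2:]
def ray(uv,c,z):
    K,T=c["intrinsics"],c["world_to_cam"]
    d=np.linalg.inv(K)@[uv[0],uv[1],1]; d=d*[1,-1,-1]
    R=T[:3,:3]; o=-R.T@T[:3,3]; d=R.T@d
    return o+d*(z-o[2])/d[2]
def ringpts(x,y,z0=0):
    a=np.linspace(0,2*np.pi,60)
    return np.vstack([np.c_[x+.03*np.cos(a),y+.03*np.sin(a),0*a+z0+h] for h in (0,.04)])
def bb(p): return np.r_[p.min(0),p.max(0)]
E
python3 - <<'E'
from h import *
obs=[]
for n,cx,cy in [("scene",352,165),("side",268,152)]:
    im=viewer.snapshot(n); c=viewer.camera_params(n)
    L=viewer.outline_of(n,"ring_pink"); 
    d=min(L,key=lambda d:np.hypot(d['bbox'][0]+d['bbox'][2]/2-cx,d['bbox'][1]+d['bbox'][3]/2-cy))
    ys,xs=np.nonzero(d['pixels']); b=d['bbox']; print(n,b,xs.min(),xs.max(),ys.min(),ys.max())
    hsv=cv2.cvtColor(im,cv2.COLOR_RGB2HSV); m=((hsv[...,0]<12)|(hsv[...,0]>165))&(hsv[...,1]>60)
    w=np.zeros_like(m); w[cy-25:cy+25,cx-20:cx+20]=1; ys,xs=np.nonzero(m&w); print("col",xs.min(),xs.max()+1,ys.min(),ys.max()+1)
    B=np.array([xs.min(),ys.min(),xs.max()+1,ys.max()+1.]); obs.append((c,B))
    s=least_squares(lambda p:bb(proj(ringpts(*p),c))-B,ray((cx,cy),c,.02)[:2]); print(n,s.x,s.fun)
s=least_squares(lambda p:np.concatenate([bb(proj(ringpts(*p),c))-B for c,B in obs]),s.x);print("both",s.x,s.fun)
out=[]
for n,(x,y) in [("scene",(200,270)),("side",(370,220))]:
    im=viewer.snapshot(n)[y:y+130,x:x+140,::-1]; out.append(cv2.resize(im,None,fx=2.8,fy=4,interpolation=cv2.INTER_CUBIC) if 0 else cv2.resize(im,(392,364),interpolation=cv2.INTER_CUBIC))
    c=viewer.camera_params(n)
cv2.imwrite("pics/st.png",np.hstack(out))
E
```

```text
scene [336.5, 148.6, 33.3, 31.2] 338 368 148 181
col 332 369 147 190
scene [0.47574994 0.15243911] [ 2.61025591  4.33513081 -2.50226602 -3.57472985]
side [254.1, 135.6, 30.5, 33.6] 252 282 136 168
col 253 288 137 177
side [0.46975714 0.1537064 ] [ 1.84712834  2.83258248 -1.90131847 -2.53027257]
both [0.4721587  0.15428283] [ 1.85045094  3.28533297 -3.40196365 -4.77269018  2.93769974  2.37649268
 -0.87144334 -3.01857792]
```

View pics/st.png

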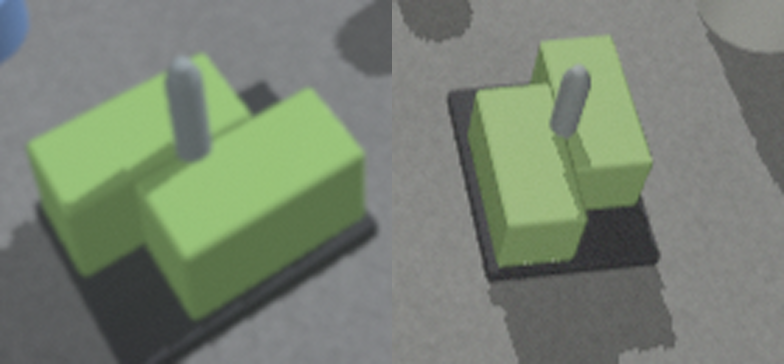

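```bash
python3 - <<'E'
from h import *
C={n:viewer.camera_params(n) for n in("scene","side")}
B={"scene":np.array([337.,148.3,369.3,180.8]),"side":np.array([253,136,284,169.])}
f=lambda p:np.concatenate([bb(proj(ringpts(*p),C[n]))-B[n] for n in C])
s=least_squares(f,[.47,.154]);print("ring",s.x,s.fun.round(1))
for n,t,b in [("scene",(265.4,290.7),(269.3,324.5)),("side",(436.8,243.6),(431.1,266.3))]:
    print(n,"tip",ray(t,C[n],.118)[:2],"base",ray(b,C[n],.062)[:2])
st=r.get_state();print(st['tool_pos'],st['eef_rot'],st['clock'])
E
```

```text
ring [0.46957331 0.16781675] [ 0.4 -1.3 -0.4  0.7  0.1 -0.6  0.2  0.7]
scene tip [ 0.6432126  -0.20382359] base [ 0.64693846 -0.20811   ]
side tip [ 0.6435123  -0.20509076] base [ 0.64136222 -0.21017445]
[ 0.2218299  -0.58429723  0.25274752] [9.83588753e-01 1.80424958e-01 7.05903115e-06 1.17865827e-05] 0.75
```

```bash
python3 - <<'E'
from h import *
C={n:viewer.camera_params(n) for n in("scene","side")}
for nm,a,b in [("red",(329,195),(297,185)),("teal",(326.3,137),(214,153)),("rodw",(433,140),(327,90)),("rodo",(242,153),(252,206))]:
    z=.118 if 'rod' in nm else .022
    print(nm,ray(a,C["scene"],z)[:2],ray(b,C["side"],z)[:2])
st=r.get_state();R=cv2.Rodrigues
x,y=st['eef_rot'][:2]; A=np.array([[2*x*x-1,2*x*y,0],[2*x*y,2*y*y-1,0],[0,0,-1]])
print((A.T@(np.array([.4696,.1678,.14])-st['tool_pos'])*100).round(2), np.degrees(np.arctan2(A[1,0],A[0,0])))
E
```

```text
red [0.50093077 0.06281108] [0.49806268 0.06085256]
teal [0.36505935 0.20651411] [0.36176806 0.20301645]
rodw [0.61344249 0.19788254] [0.60951387 0.20100197]
rodo [ 0.40259655 -0.03887915] [ 0.39735819 -0.0402838 ]
[ 49.86 -61.52  11.27] 20.789026804155
```

```bash
python3 -m inch '[[0,[30.4,-24.2,0],0],[0,[30.4,-24.2,0],0],[0,[30.4,-24.2,0],0],[0,[30.4,-24.2,0],0],[0,[30.4,-24.2,0],-5],[0,[30.4,-24.2,0],-10],[0,[30.4,-24.2,0],-15],[0,[30.4,-24.2,0],-22],[0,[49.9,-61.5,3],-22],[0,[49.9,-61.5,3],-22],[0,[49.9,-61.5,3],-22],[0,[49.9,-61.5,3],-22],[0,[49.9,-61.5,3],-22],[0,[49.9,-61.5,3],-22],[0,[49.9,-61.5,3],-22],[0,[49.9,-61.5,3],-22],[0,[49.9,-61.5,3],-22],[0,[49.9,-61.5,3],-22],[0,[49.9,-61.5,3],-22],[0,[49.9,-61.5,3],-22]]'
python3 - <<'E'
from h import *
im=viewer.snapshot("wrist");cv2.imwrite("pics/w1.png",im[:,:,::-1])
print(r.get_state()['q'],[(round(d['p'],2),d['bbox']) for d in viewer.outline_of("wrist","ring_pink")])
print(bb(proj(ringpts(.4696,.1678),viewer.camera_params("wrist"))))
E
```

```text
clock: 2.75
tool_pos: [0.47, 0.1656, 0.2227]
eef_rot: [0.932, 0.364, -0.0, 0.001]
contact_force: [0.3, -0.0, -0.2]
opening: 1.002
[-0.31109684  0.57350501 -0.18909671  1.97355971  0.1807383   0.61119293
 -1.44623703] [(0.89, [293.0, 147.3, 50.1, 59.4]), (0.89, [206.2, 187.2, 52.6, 56.8]), (0.88, [368.1, 188.2, 53.0, 51.0])]
[291.93497561 149.07135814 344.85785398 205.39292614]
```

View pics/w1.png

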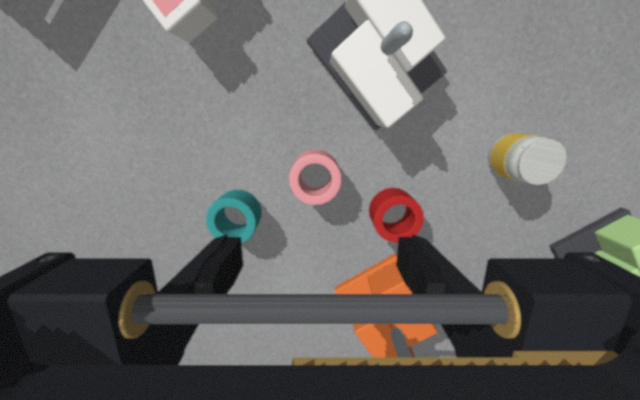

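Pink ring at about (315,178) between teal (234,215) and red (396,214), agreeing with the prediction.

```bash
python3 - <<'E'
from h import *
st=r.get_state(); c=viewer.camera_params("wrist")
im=viewer.snapshot("wrist"); hsv=cv2.cvtColor(im,cv2.COLOR_RGB2HSV)
w=np.zeros(im.shape[:2],bool); w[135:220,275:360]=1
m=w&((hsv[...,0]<12)|(hsv[...,0]>165))&(hsv[...,1]>50); ys,xs=np.nonzero(m)
B=np.array([xs.min(),ys.min(),xs.max()+1,ys.max()+1.]);print(B)
s=least_squares(lambda p:bb(proj(ringpts(*p),c))-B,[.47,.167]);print(s.x,s.fun.round(1))
from scipy.spatial.transform import Rotation as Ro
A=Ro.from_quat(st['eef_rot']).as_matrix()
print((A.T@(np.r_[s.x,.02]-st['tool_pos'])*100).round(2),st['tool_pos'])
E
```

```text
[289. 150. 342. 206.]
[0.46668694 0.16958098] [ 0.1 -0.2 -0.1  0.2]
[ 2.000e-02 -5.400e-01  2.028e+01] [0.47020977 0.16571729 0.22284048]
```

```bash
python3 -m inch '[[0,[0,-0.5,5],0],[0,[0,-0.5,10],0],[0,[0,-0.5,14],0],[0,[0,-0.5,17],0],[0,[0,-0.5,19],0],[0,[0,-0.5,20.2],0],[0,[0,-0.5,20.2],0],[0,[0,-0.5,20.2],0],[1,[0,-0.5,20.2],0],[1,[0,-0.5,20.2],0],[1,[0,-0.5,20.2],0],[1,[0,-0.5,20.2],0],[1,[0,-0.5,20.2],0],[1,[0,-0.5,20.2],0]]' 20
```

```text
clock: 4.3
tool_pos: [0.4671, 0.1714, 0.0212]
eef_rot: [0.931, 0.365, 0.001, 0.0]
contact_force: [-0.2, 0.0, 5.9]
opening: 0.664
```

```bash
python3 -m inch '[[1,[0,0,0],0],[1,[0,0,-2],0],[1,[0,0,-6],0],[1,[0,0,-11],0],[1,[0,0,-16],0],[1,[0,0,-19],0],[1,[-2,4,-20],0],[1,[-22,40,-20],0],[1,[-22,40,-20],0],[1,[-22,40,-20],0],[1,[-22,40,-20],0],[1,[-22,40,-20],0],[1,[-22,40,-20],0],[1,[-22,40,-20],0],[1,[-22,40,-20],0],[1,[-22,40,-20],0],[1,[-22,40,-20],0],[1,[-22,40,-20],0],[1,[-22,40,-20],0]]'
python3 - <<'E'
from h import *
im=viewer.snapshot("wrist");cv2.imwrite("pics/w2.png",im[:,:,::-1])
im=viewer.snapshot("side");cv2.imwrite("pics/s2.png",im[:,:,::-1])
c=viewer.camera_params("wrist")
print(proj([[.644,-.205,.12],[.644,-.205,.062]],c))
E
```

```text
clock: 6.2
tool_pos: [0.577, -0.2684, 0.2207]
eef_rot: [0.93, 0.367, 0.0, -0.001]
contact_force: [0.5, -0.2, -0.5]
opening: 0.662
[[318.94739284  88.65579209]
 [319.05984201  93.14567149]]
```

View pics/w2.png

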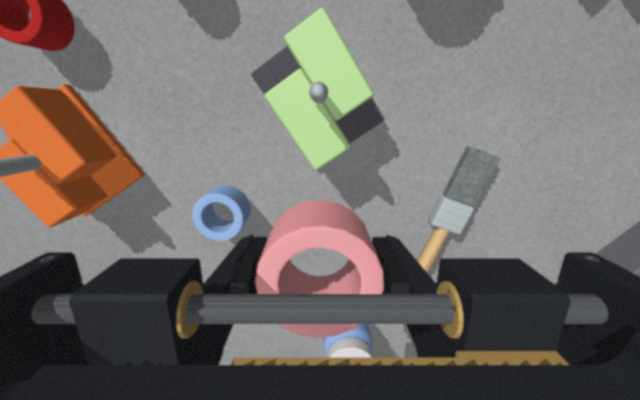

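View pics/s2.png

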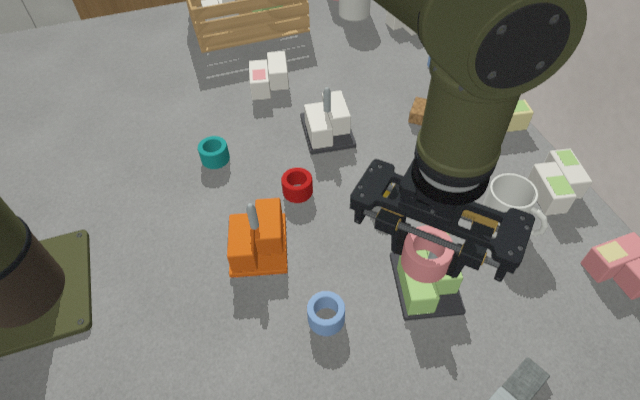

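```bash
python3 - <<'E'
from h import *
from scipy.spatial.transform import Rotation as Ro
c=viewer.camera_params("wrist"); st=r.get_state(); p=st['tool_pos']
A=Ro.from_quat(st['eef_rot']).as_matrix()
for dx in (-.006,-.003,0,.003,.006):
    q=p+A[:,0]*dx; print(dx,bb(proj(ringpts(q[0],q[1],p[2]-.02),c)).round(1))
print((A.T@(np.r_[.644,-.205,.2]-p)*100).round(2),p,np.degrees(np.arccos(-A[2,2])))
E
```

```text
-0.006 [256.3 208.3 387.  350.3]
-0.003 [255.9 203.2 387.5 345.4]
0 [255.5 198.1 387.9 340.5]
0.003 [255.  192.9 388.4 335.4]
0.006 [254.6 187.7 388.9 330.3]
[ 9.26 -0.13  2.1 ] [ 0.57715764 -0.26914662  0.22092684] 0.058187423392757974
```

```bash
python3 -m inch '[[1,[3,-0.1,0],0],[1,[7,-0.1,0],0],[1,[9.4,-0.1,0],0],[1,[9.4,-0.1,2],0],[1,[9.4,-0.1,5],0],[1,[9.4,-0.1,7],0],[1,[9.4,-0.1,7],0],[1,[9.4,-0.1,7],0]]'
python3 - <<'E'
from h import *
o=[]
im=viewer.snapshot("wrist");o.append(im)
for n in("side","scene"):
    im=viewer.snapshot(n);o.append(im)
print(r.get_state()['tool_pos'])
w=o[0]; s=cv2.resize(o[1][200:300,380:480],(400,400),interpolation=2); t=cv2.resize(o[2][240:340,220:320],(400,400),interpolation=2)
cv2.imwrite("pics/w3.png",w[:,:,::-1]);cv2.imwrite("pics/s3.png",np.hstack([s,t])[:,:,::-1])
E
```

```text
clock: 7.1
tool_pos: [0.6455, -0.2061, 0.1512]
eef_rot: [0.931, 0.365, 0.0, -0.0]
contact_force: [0.2, 0.5, -0.5]
opening: 0.668
[ 0.64633071 -0.20694069  0.15248123]
```

View pics/w3.png

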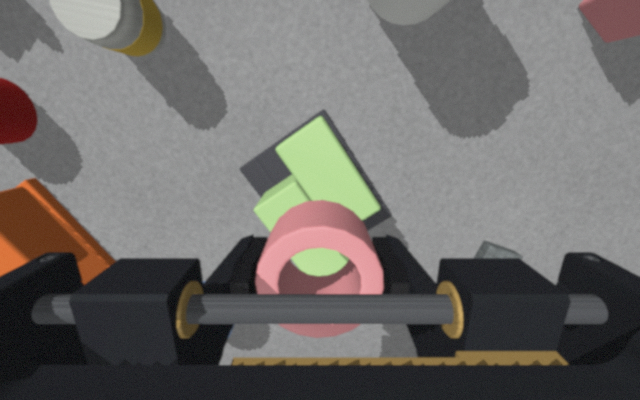

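View pics/s3.png

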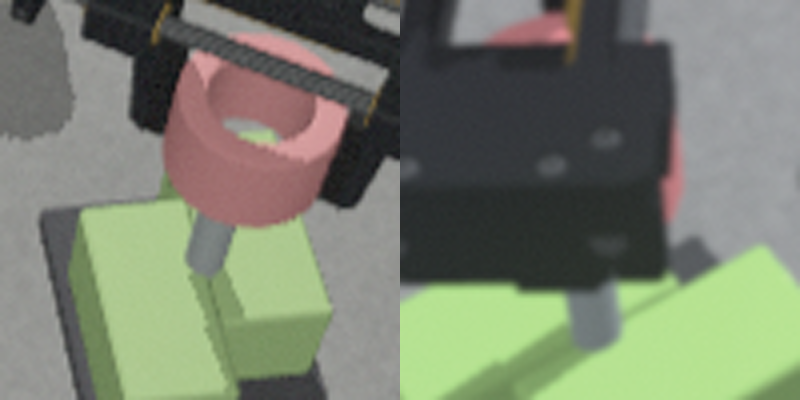

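```bash
python3 -m inch '[[1,[0,0,1],0],[1,[0,0,2],0],[1,[0,0,3],0],[1,[0,0,4],0],[1,[0,0,5],0],[1,[0,0,5.8],0],[1,[0,0,6.3],0],[1,[0,0,6.5],0],[1,[0,0,6.6],0],[1,[0,0,6.6],0],[1,[0,0,6.6],0]]'
```

```text
clock: 8.35
tool_pos: [0.6456, -0.2071, 0.0852]
eef_rot: [0.931, 0.365, 0.0, 0.0]
contact_force: [-0.1, -0.5, -0.2]
opening: 0.663
```

```bash
python3 -m inch '[[1,[0,0,0.1],0],[1,[0,0,0.1],0],[1,[0,0,0.1],0]]'; python3 -m inch '[[1,[0,0,0.1],0],[1,[0,0,0.1],0],[1,[0,0,0.1],0]]'
```

```text
clock: 8.65
tool_pos: [0.6453, -0.207, 0.0838]
eef_rot: [0.931, 0.365, 0.0, 0.0]
contact_force: [0.2, 0.1, -1.0]
opening: 0.664
clock: 8.95
tool_pos: [0.6454, -0.2071, 0.0833]
eef_rot: [0.931, 0.365, 0.0, 0.0]
contact_force: [-1.8, 0.9, 5.3]
opening: 0.666
```

```bash
python3 -m inch '[[1,[0,0,0.05],0],[1,[0,0,0.05],0],[1,[0,0,0.05],0]]'
```

```text
clock: 9.25
tool_pos: [0.6454, -0.207, 0.0833]
eef_rot: [0.931, 0.365, 0.0, 0.0]
contact_force: [-2.6, 0.8, 7.8]
opening: 0.671
```

```bash
python3 -m inch '[[0.3,[0,0,0],0],[0.3,[0,0,0],0],[0,[0,0,0],0],[0,[0,0,0],0],[0,[0,0,0],0],[0,[0,0,0],0]]'; python3 - <<'E'
from h import *
o=[]
for n in("side","wrist"):
    o.append(viewer.snapshot(n))
s=cv2.resize(o[0][200:330,370:500],(400,400),interpolation=2)
cv2.imwrite("pics/s4.png",np.hstack([s,o[1][:,120:520]])[:,:,::-1])
E
```

```text
clock: 9.85
tool_pos: [0.6452, -0.207, 0.0821]
eef_rot: [0.931, 0.365, -0.0, -0.0]
contact_force: [0.3, -0.4, 0.6]
opening: 0.996
```

View pics/s4.png

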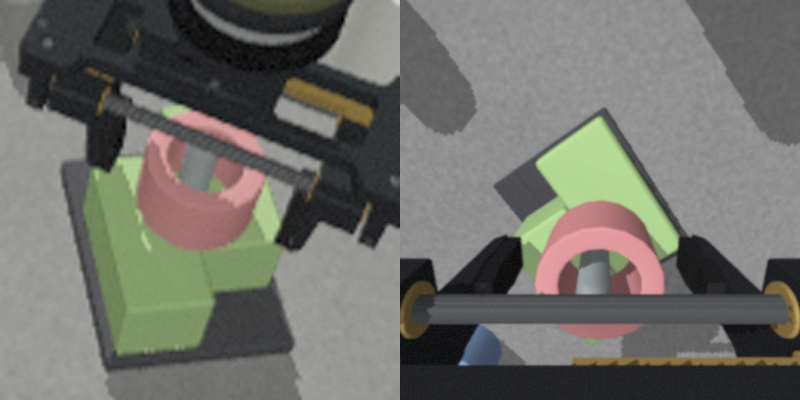

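Ring is on the rod and on the block, and both fingers are clear. I'll raise straight up.

```bash
python3 -m inch '[[0,[0,0,-2],0],[0,[0,0,-5],0],[0,[0,0,-10],0],[0,[0,0,-15],0],[0,[-5,0,-18],0],[0,[-10,0,-18],0],[0,[-14,0,-18],0],[0,[-14,0,-18],0],[0,[-14,0,-18],0],[0,[-14,0,-18],0]]'; python3 - <<'E'
from h import *
o=[]
for n in("side","wrist"):
    o.append(viewer.snapshot(n)); c=viewer.camera_params(n); print(n,bb(proj(ringpts(.644,-.206,.062),c)))
s=cv2.resize(o[0][200:330,370:500],(400,400),interpolation=2)
cv2.imwrite("pics/s5.png",np.hstack([s,o[1][:,120:520]])[:,:,::-1])
cv2.imwrite("pics/f5.png",o[0][:,:,::-1])
E
```

```text
clock: 10.95
tool_pos: [0.5436, -0.3006, 0.2623]
eef_rot: [0.931, 0.366, 0.001, -0.0]
contact_force: [0.3, 0.6, 0.5]
opening: 1.004
side [412.44351684 233.85855922 455.52959695 280.22795581]
wrist [286.90925306   3.51227992 352.33761913  80.9794562 ]
```

View pics/s5.png

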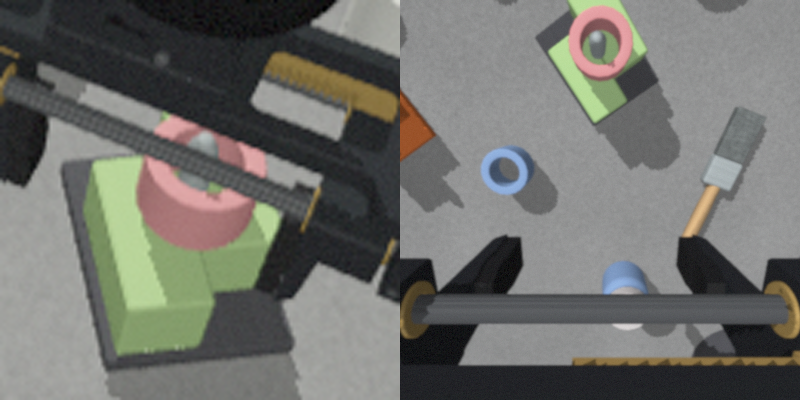

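View pics/f5.png

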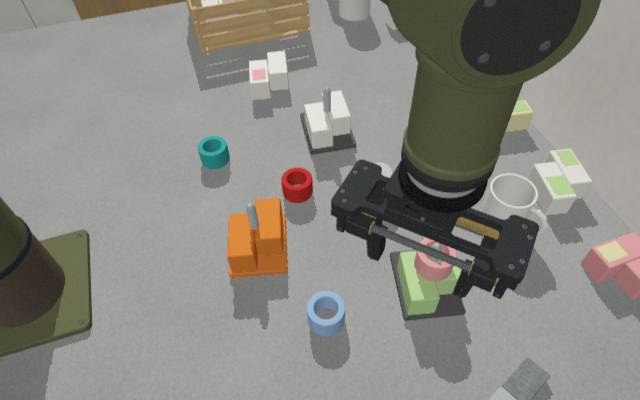

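```bash
python3 -c "
from plant import r
print(r.finish_job())"
```

```text
the job is handed in; nothing more can be done
None
```

The pink ring is over the rod of the green stand, lying flat on the green block, and the job is handed in at about 11 s on the clock.

- **Placing:** I gripped the ring at 20 N and lowered it over the rod in the gripper. I stopped at light contact with the block (about 5–8 N at TCP z 0.083 m), then opened the fingers and backed away.
- **Position check:** the last wrist picture shows the ring within about 2 pixels of where a fully seated ring should appear, with the rod standing through its hole.
- **Other things:** the blue ring and the stand with the white block stand where they were in the first picture. The measured force is near zero with the arm clear of everything.

No check failed. One early measurement of the ring's position by colour was about 14 mm off because the red look-alike got into it. I discarded it for the trained networks' outlines and a wrist-camera measurement, which agreed to about 3 mm.

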